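Read a robot's turn sensor on a coasting rate table

ROBOT

A 6-joint arm with a two-finger parallel gripper is mounted at the origin on the work surface. World frame = base frame: x ahead of the robot, y to its left, z up, the work surface at z = 0. Lengths are in m, angles in rad, forces in N, time in s.
With the tool pointing down it reaches from about 0.275 to 0.775 m from the base axis. Payload 14.6 kg.
Tool frame: the origin (TCP) lies at the centre of the arm's flange, where the gripper is bolted on; the fingertips stand 173 mm ahead of it and the grasp point (between the pads) lies 155 mm ahead of it; y points along the fingers, z is the direction in which the jaws open and shut, and the axes are right-handed (so a half turn about y gives the same grasp; the last joint's range is limited). The gripper opens to 85 mm and grips with 20 to 120 N. Pads are 22 mm wide; open, the fingers measure 114 mm over their backs; the gripper's body (76 mm by 85 mm) begins 54 mm behind the grasp point. The pads swing forward as they close: fully open they stand 13 mm farther back than shut.
Start: joints at [-0.155, 0.263, -0.048, 1.259, 0, 1.415], TCP at [0.525, -0, 0.405] pointing down, gripper open.
Joint ranges: [-2.65, 2.65], [-0.89, 1.7], [-1.18, 1.37], [-2.13, 2.11], [-1.35, 1.29], [-3.14, 3.14]. Speed limits (rad/s): [1.89, 1.89, 2.57, 2.79, 3.14, 3.14].

INTERFACE

Orientations are given as a rotation vector (axis times angle).
In Python, from workcell import r gives the robot as it stands. Calls block until the motion is done:
- r.reach(position, orientation): joint-space move of the TCP to a pose.
- r.move_straight(position, orientation=None, rate=0.15): straight line of the TCP; orientation=None keeps the orientation; rate is the mean speed in m/s.
- r.set_joints(angles): joint-space move.
- r.set_gripper(opening, grasp_force=None): finger opening in m; grasp_force is the grip in N (None keeps the last); returns when the fingers have stopped.
- r.sleep(seconds).
- r.ik(position, orientation): joint angles nearest the present ones, or None.
- r.get_state(): the state.
- r.read_camera(name): name is "scene" or "side" or "wrist"; returns the picture (400x640x3 uint8, red, green, blue); there is no depth.
- r.get_calibration(name): a dict with "fovy" (degrees; the focal length in pixels is half the picture's height over the tangent of half this angle, whatever the lens; pixels are square), "cx", "cy" (the principal point, pixels), "world_from_camera" (4x4, takes a point from camera to world coordinates). Camera axes: x right, y down, z forward; pixel columns grow to the right and rows downward; lengths in m; the calibration is good to about 2 mm. A picture is of the moment at which its call begins: read the wrist's pose just before it. get_calibration takes no time and is no camera call; for the wrist camera it gives the pose at the moment of the call.
A pose or a line that the arm cannot do raises r.IKError and nothing moves.
- r.finish_job(): hands the job in, once; it reports no verdict.
Trained networks look in the newest picture that a camera, given by its name, has taken for a name from the list of things; names that differ only in an ending like _2 or _b are one class to them, and where a whole thing is asked for, a point or a joint stands for the part that bears it (a point fixed in the world has none). Each returns a list of dicts, best first, with "confidence" (0 to 1); they miss things now and then, are a little off and sometimes report something else, mostly with a low value. They report only what shows in the picture. A call takes as long as a camera call. They do not tell look-alikes from the thing itself.
- r.find_in(camera, thing): "xy" ([column, row] in pixels, amid what is visible of it).
- r.tip_of(camera, thing): "xy" ([column, row] in pixels: a listed point, or the origin of a listed thing).
The state is a dict: "time": time; "joint_positions": joint angles; "joint_velocities": joint speeds; "tau": joint torques, N m; "position": TCP position; "tool_rot": TCP orientation; "ft_force": force on the tool from outside, world axes, zero at the start; "torque": the same for the moment, N m; "opening": finger opening in m.
Only numpy, scipy, OpenCV 4.12 (cv2) and the standard library are available. Lean on these libraries where they do the work, as an engineer would, in place of code of your own. Each camera call takes 0.05 s, during which the arm holds its last target. There are 200 camera calls.

TASK

Take the reader wand out of its holder, set the hand-turned rate table coasting with a gentle push on its upright peg (about one turn in five or six seconds, never faster than one turn in three), and then keep the wand's nose close above the round sensor window as the window goes round: over the window and about 2 to 3 cm above it, for a good four seconds without a break, touching nothing of the table, which must go on turning freely. Then stand the wand back in its holder, fully home, and let go; the table may run down by itself. Do not knock the table or the wand about and leave the other things on the bench where they are.

Things in the scene. Friction and masses are not known exactly. Their poses are not given: they have to be found in the camera images.
- wand: Loose black reader wand standing upright, 145 mm long, 0.12 kg. Origin: centre of the nose's flat lower end; z runs up along it. From the nose up: shaft 20 mm diameter for 60 mm; collar 38 mm diameter from 60 to 70 mm; round handle 30 mm diameter from 70 to 145 mm (grip from above at about 108 mm, any yaw). It starts in the holder, hanging by its collar.
- holder: Fixed grey block 70 x 70 mm, 64 mm high, with one vertical through-hole of about 27 mm diameter with a chamfered mouth in the middle of its top. Origin: centre of its underside. It stands left or right of the rate table.
- seat (a point): Where the wand's origin lies when the wand is fully home in the holder: on the hole's axis, 4 mm above the bench (the collar then rests on the block's top).
- platter: Aluminium disc of the rate table, 260 mm diameter, top face 60 mm above the bench, free to turn endlessly about the vertical axis through its origin (centre of its underside). Yaw: angle turned. Window along its own +x, push peg along its own -x. Fixed on it: open black robot half-shell, own x -45 to +105 mm, own y +-60 mm, walls up to 82 mm above the bench.
- rate_base: Fixed grey round foot of the rate table, 170 mm diameter, under the platter. Origin on the turning axis, on the bench. The platter with all it carries weighs 1.6 kg, inertia about 0.012 kg m2 (both vary by some 30 percent); bearing drag about 0.0006 N m s/rad plus 0.0003 N m, so it coasts well over 10 s, slowing by roughly a third in 5 s.
- window (a point): Centre of the round sensor window, the flat top of an upright black turret of 50 mm diameter on the platter, 96 mm above the bench, 75 mm from the turning axis.
- peg_top (a point): Centre of the top of the push peg, a steel post of 30 mm diameter standing 36 mm up from the platter (top 96 mm above the bench), 105 mm from the turning axis, across from the window.
- screw_bin: Bystander: blue open bin of screws, 130 x 95 x 50 mm; on the other side of the rate table from the holder. Origin: centre of its underside.
- glue: Bystander: red bottle with white cap, 52 mm diameter, 120 mm high. Origin: centre of its underside.
- oil: Bystander: small blue bottle with black cap, 40 mm diameter, 75 mm high. Origin: centre of its underside.
- driver_a: Bystander: green-handled screwdriver lying on the bench. Origin: underside, near its middle.
- driver_b: Bystander: a second green-handled screwdriver lying on the bench. Origin: underside, near its middle.
- drive_unit: Bystander: small black drive unit, 64 mm diameter, 26 mm high. Origin: centre of its underside.
There are look-alikes about, which are no part of the job. Of the things shaped like the wand, the black one is meant. Leave any white look-alike of the holder alone.

How it is judged:
By the outcome, as a careful person would: the job done as asked, in the order asked, and still so for the second after the job is handed in, with the robot touching nothing.
It also fails if it takes over 64 s, if anything falls off the work surface, if the arm or the gripper's body presses on something with over 40 N, if the wrist force passes 120 N, or if a joint passes its speed limit or range.

## Working session

There is one attempt and no reset: what is moved stays moved. The work goes in short steps, each a Python script; the robot and the scene stay as the last script left them, time stands still between calls to the robot, and variables do not carry over. Pictures are saved under pics/ and viewed, about 8 in all and at most 12, crops included, and the job is handed in when it is done.

```bash
mkdir -p pics; ls; cat > h.py <<'E'
import numpy as np, cv2
from workcell import r
def cal(n):
    c=r.get_calibration(n); f=200/np.tan(np.radians(c["fovy"])/2)
    return f,c["cx"],c["cy"],np.array(c["world_from_camera"])
def ray(c,xy):
    f,cx,cy,T=c; d=T[:3,:3]@np.array([(xy[0]-cx)/f,(xy[1]-cy)/f,1]); return T[:3,3],d/np.linalg.norm(d)
def at_z(c,xy,z):
    o,d=ray(c,xy); return o+d*(z-o[2])/d[2]
def tri(rays):
    A=sum(np.eye(3)-np.outer(d,d) for o,d in rays); b=sum((np.eye(3)-np.outer(d,d))@o for o,d in rays)
    return np.linalg.solve(A,b)
def proj(c,p):
    f,cx,cy,T=c; q=T[:3,:3].T@(np.array(p)-T[:3,3]); return np.array([cx+f*q[0]/q[2],cy+f*q[1]/q[2]])
def save(n,img): cv2.imwrite(f"pics/{n}.png",img[:,:,::-1])
E
python3 - <<'E'
from h import *
np.set_printoptions(precision=3,suppress=True)
s=r.get_state(); print(s["time"],s["position"],s["tool_rot"],s["opening"])
C={}
for n in("scene","side","wrist"):
    C[n]=cal(n); save(n,r.read_camera(n)); print(n,C[n][0],C[n][3].tolist())
    for t in("wand","holder","seat","window","peg_top","platter","screw_bin"):
        print(t,[(np.round(d["xy"],1).tolist(),round(d["confidence"],2)) for d in r.tip_of(n,t)[:4]])
a=cv2.imread("pics/scene.png");b=cv2.imread("pics/side.png")
cv2.imwrite("pics/both.png",np.vstack([a,b])[:, :][0:800]); print(r.get_state()["time"])
E
```

```text
pics
0.0 [0.525 0.    0.404] [-1.21   1.21  -1.209] 0.08509315999544695
scene 430.46501260229155 [[-0.16465392063904233, 0.7138172650559632, -0.6807011080688921, 1.2568645791833428], [0.9863201247349727, 0.12465115833535717, -0.10786426780191027, 0.12129122994546719], [0.007854804961325004, -0.6891494764081877, -0.724576635840089, 0.8295699460959798], [0.0, 0.0, 0.0, 1.0]]
wand [([178.7, 227.7], 0.77), ([206.9, 197.2], 0.57)]
holder [([205.7, 198.7], 0.92), ([227.3, 163.0], 0.84), ([281.2, 175.3], 0.72)]
seat [([204.5, 196.9], 0.89), ([225.4, 170.2], 0.81)]
window [([353.9, 202.9], 0.86)]
peg_top [([276.6, 201.7], 0.82)]
platter [([321.1, 217.0], 0.62)]
screw_bin [([446.4, 229.3], 0.78)]
side 401.51060090453285 [[-0.9976600015278613, -0.033477002759937556, 0.05961385441018844, 0.5196637267374682], [-0.06816727185538636, 0.5542171197106428, -0.8295761612217609, 0.8049343313565505], [-0.005267295247264982, -0.8316986680919058, -0.5552022884453268, 0.5968705326385313], [0.0, 0.0, 0.0, 1.0]]
wand [([312.5, 156.4], 0.75)]
holder [([381.8, 165.4], 0.88), ([342.2, 165.1], 0.81)]
seat [([384.6, 167.3], 0.9), ([341.8, 161.6], 0.68)]
window [([322.8, 211.7], 0.89)]
peg_top [([322.0, 170.9], 0.68)]
platter [([316.5, 210.1], 0.85)]
screw_bin [([337.7, 327.9], 0.69)]
wrist 276.47266786621566 [[0.9999992330421332, -0.0008727202807207941, -0.0008787914751175962, 0.524988805083665], [-0.001082876559906931, -0.9604631101822312, -0.27840517480361493, 0.07045440111828764], [-0.0006010769510843615, 0.27840591290126543, -0.9604633185958283, 0.37303638612667145], [0.0, 0.0, 0.0, 1.0]]
wand []
holder [([226.1, 345.1], 0.63)]
seat []
window [([344.9, 104.7], 0.76)]
peg_top [([354.6, 269.3], 0.65)]
platter [([345.5, 173.2], 0.73)]
screw_bin []
1.2
```

View pics/scene.png

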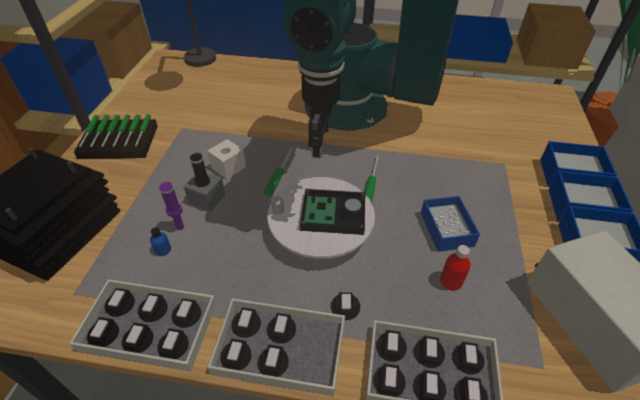

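View pics/side.png

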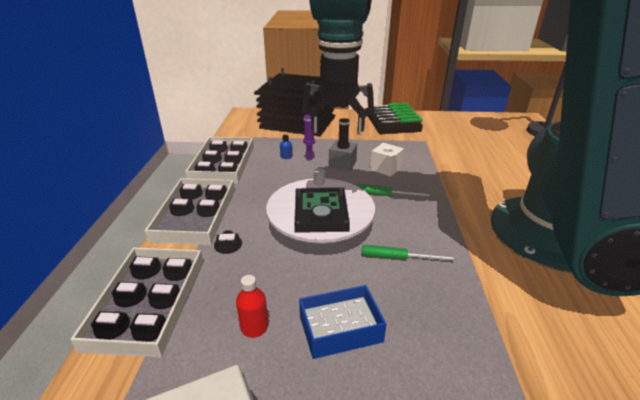

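Candidates for the wand:
- The black one in the grey block, scene (197,170) / side (344,135).
- The purple one, scene (172,205) / side (308,138). It is the wrong colour.

Candidates for the holder: grey at scene (205,190) and white at scene (227,160). I choose the black wand in the grey block.

```bash
python3 - <<'E'
from h import *
from scipy.spatial.transform import Rotation as R
np.set_printoptions(precision=4,suppress=True)
S,D,W=cal("scene"),cal("side"),cal("wrist")
for n,a,b,c in [("holder",(205.7,198.7),(342.2,165.1),None),("seat",(204.5,196.9),(341.8,161.6),None),("wandtop",(197,156),(344,122),None),
  ("white",(227.3,163),(381.8,165.4),None),("window",(353.9,202.9),(322.8,211.7),(344.9,104.7)),("peg",(276.6,201.7),(322,170.9),(354.6,269.3)),("platter",(321.1,217),(316.5,210.1),(345.5,173.2)),("purpletop",(167,184),(308,118),None)]:
    rs=[ray(S,a),ray(D,b)]+([ray(W,c)] if c else []); p=tri(rs)
    print(n,p,[np.round(proj(k,p)-np.array(x),1).tolist() for k,x in((S,a),(D,b),(W,c)) if x])
print(R.from_rotvec(r.get_state()["tool_rot"]).as_matrix())
a=cv2.imread("pics/scene.png")[130:270,130:400];b=cv2.imread("pics/side.png")[90:230,250:520]
cv2.imwrite("pics/crop.png",np.hstack([cv2.resize(x,None,fx=1.48,fy=2.0,interpolation=cv2.INTER_CUBIC) if 0 else cv2.resize(x[:,:200],None,fx=2,fy=2,interpolation=cv2.INTER_CUBIC) for x in(a,b)]))
E
```

```text
holder [ 0.5082 -0.314  -0.0019] [[0.1, 0.4], [0.2, -0.3]]
seat [ 0.5106 -0.3147  0.0089] [[-0.0, -0.1], [-0.0, 0.1]]
wandtop [ 0.5072 -0.3073  0.1454] [[0.3, 1.0], [0.5, -0.7]]
white [ 0.386  -0.289   0.0185] [[0.5, 1.9], [1.1, -1.5]]
window [0.5514 0.0843 0.0963] [[-0.7, 0.8], [-0.1, -0.8], [-1.9, -2.6]]
peg [ 0.5672 -0.0979  0.0913] [[-0.1, -1.4], [-2.0, 1.1], [-2.5, 0.7]]
platter [0.5647 0.0085 0.0472] [[-0.6, 0.6], [2.0, -0.5], [3.0, -1.9]]
purpletop [ 0.6143 -0.3381  0.1445] [[0.5, 1.7], [0.8, -1.1]]
[[ 0. -0.  1.]
 [-1. -0.  0.]
 [ 0. -1. -0.]]
```

View pics/crop.png

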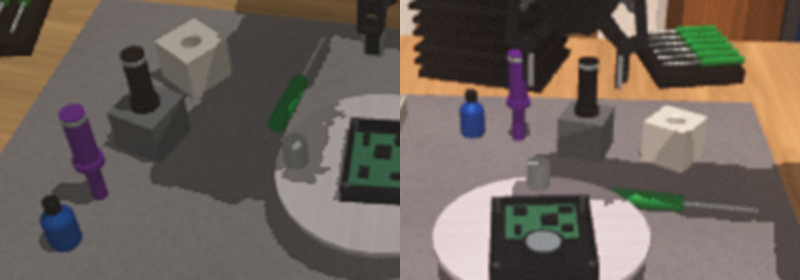

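The crop confirms it: the black wand hangs in the grey block at about (0.509,-0.312), top at about 0.146 m. The purple wand and the white block are look-alikes. I'll go above it and look closer.

```bash
python3 - <<'E'
from h import *
np.set_printoptions(precision=4,suppress=True)
R0=r.get_state()["tool_rot"]
r.reach([.509,-.312,.40],R0); 
C=[]
for i,p in enumerate([None,[.509,-.345,.37]]):
    if p: r.move_straight(p,rate=.1)
    c=cal("wrist"); im=r.read_camera("wrist"); save(f"w{i}",im)
    for t in("wand","seat","holder"): print(t,[(np.round(d["xy"],1).tolist(),round(d["confidence"],2)) for d in r.tip_of("wrist",t)[:3]],[(np.round(d["xy"],1).tolist(),round(d["confidence"],2)) for d in r.find_in("wrist",t)[:2]] )
    print(proj(c,[.509,-.312,.149]),proj(c,[.509,-.312,.064]),proj(c,[.509,-.312,.004])); np.save(f"c{i}.npy",np.array([c[0],c[1],c[2],*c[3].ravel()]))
print(r.get_state()["time"],r.get_state()["position"])
a=[cv2.imread(f"pics/w{i}.png")[60:400,180:460] for i in(0,1)]
cv2.imwrite("pics/ww.png",cv2.resize(np.hstack(a),None,fx=1.4,fy=1.4))
E
```

```text
wand [([314.9, 170.4], 0.78), ([390.1, 193.2], 0.7)] [([315.5, 194.0], 0.8), ([417.4, 220.2], 0.78)]
seat [([218.5, 160.8], 0.62)] [([312.7, 163.1], 0.56)]
holder [([212.9, 158.8], 0.88), ([311.1, 171.5], 0.65)] [([201.0, 161.1], 0.93), ([311.6, 164.0], 0.63)]
[314.9267 206.5641] [314.9913 183.2616] [315.0197 173.0045]
wand [([314.2, 151.0], 0.96), ([396.8, 172.8], 0.85)] [([315.0, 163.8], 0.79), ([436.3, 197.5], 0.71)]
seat [([205.8, 133.6], 0.88), ([314.5, 148.6], 0.62)] [([316.4, 136.2], 0.9), ([186.9, 136.6], 0.7)]
holder [([203.5, 130.7], 0.86), ([313.1, 146.7], 0.83)] [([314.7, 136.4], 0.7), ([186.1, 134.1], 0.59)]
[315.5493 173.2364] [315.4852 156.603 ] [315.4589 149.7981]
3.6917 [ 0.509  -0.3448  0.3703]
```

View pics/ww.png

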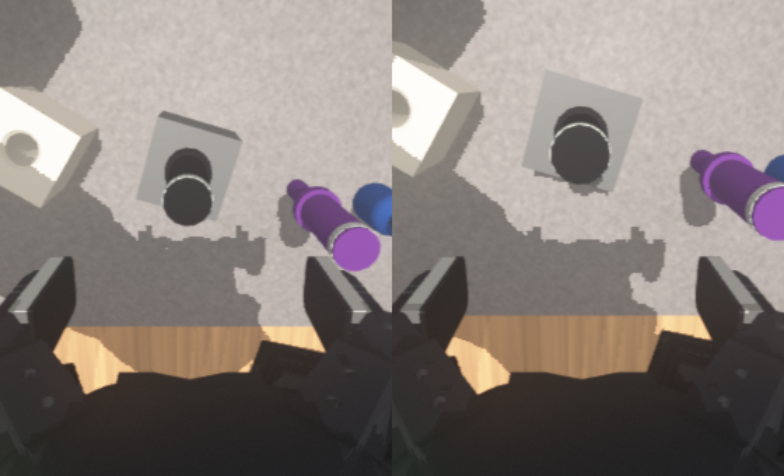

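Both views show the black wand's top disc at about (314,204) and (314,170). That puts it at about (0.508,-0.310), with the height agreeing with the text. Now I grasp it and lift.

```bash
python3 - <<'E'
from h import *
np.set_printoptions(precision=4,suppress=True)
def st(m):
    s=r.get_state(); print(m,round(s["time"],3),np.array(s["position"]),np.array(s["ft_force"]),round(s["opening"],4))
X=[.5083,-.310]
r.move_straight(X+[.36],rate=.12); r.move_straight(X+[.267],rate=.12); st("down")
r.set_gripper(.0,40); st("grip")
r.move_straight(X+[.287],rate=.08); st("lift20")
r.move_straight(X+[.377],rate=.15); st("lift")
save("lifted",r.read_camera("side")); print([(np.round(d["xy"],1).tolist(),round(d["confidence"],2)) for d in r.tip_of("side","wand")[:3]], proj(cal("side"),X+[.114]))
a=cv2.imread("pics/lifted.png")[60:230,240:460]; cv2.imwrite("pics/liftedc.png",cv2.resize(a,None,fx=2,fy=2))
E
```

```text
down 5.067 [ 0.5085 -0.3103  0.2677] [ 0.1518 -0.0023 -0.2616] 0.0854
grip 5.617 [ 0.5083 -0.31    0.2673] [-1.3497  1.2835  5.6261] 0.0292
lift20 6.017 [ 0.5084 -0.31    0.287 ] [-0.027  -0.1873 -1.796 ] 0.0292
lift 6.767 [ 0.5082 -0.3099  0.376 ] [ 0.1264 -0.0303 -0.3851] 0.0292
[([342.3, 131.1], 0.92), ([312.1, 158.2], 0.6)] [343.7144 130.9375]
```

View pics/liftedc.png

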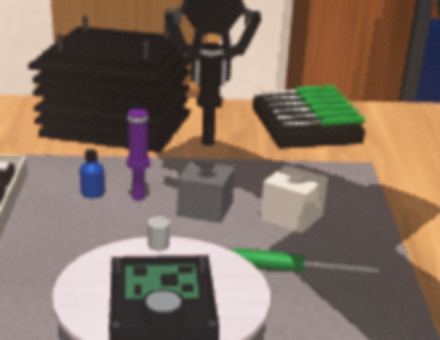

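The wand is held upright and its nose is seen where predicted. Moves take distance/rate + 0.15 s. Next I re-measure the table and go to the start of the push.

```bash
cat >> h.py <<'E'
np.set_printoptions(precision=4,suppress=True)
CAM={n:cal(n) for n in("scene","side")}
def table(n="scene"):
    "time, window xy, peg xy (None where not seen) from one picture"
    t=r.get_state()["time"]; r.read_camera(n); o=[]
    for th in("window","peg_top"):
        q=[d for d in r.tip_of(n,th) if d["confidence"]>.45]
        o.append(at_z(CAM[n],q[0]["xy"],.096)[:2] if q else None)
    return t,o[0],o[1]
def show(d):
    t,w,p=d
    if w is None or p is None: print(round(t,2),w,p); return
    v=w-p; c=w-v*75/180; print(round(t,2),"w",w,"p",p,"len",round(np.hypot(*v),4),"c",c,"yaw",round(np.arctan2(v[1],v[0]),3))
E
python3 - <<'E'
from h import *
R0=r.get_state()["tool_rot"]
a,b=table("scene"),table("side"); show(a); show(b)
w=(a[1]+b[1])/2; p=(a[2]+b[2])/2; v=w-p; c=w-v*75/180; print("c",c)
np.save("c.npy",c)
phi=np.arctan2(*(p-c)[::-1]); q=lambda f:c+.105*np.array([np.cos(f),np.sin(f)])
g=.25/.105*.1+.012/.105   # 25 mm centre distance + 12 mm gap
s=q(phi-g); e=q(phi-g+.78); np.save("push.npy",[s,e]); print("phi",phi,s,e)
r.reach([*s,.377],R0); r.move_straight([*s,.155+.108+.085],rate=.1); r.move_straight([*s,.155+.108+.073],rate=.05)
save("pre",np.vstack([r.read_camera("scene")[130:290,180:420],r.read_camera("side")[100:260,240:480]])); show(table("scene"))
x=cv2.imread("pics/pre.png"); cv2.imwrite("pics/pre2.png",cv2.resize(np.hstack([x[:160],x[160:]]),None,fx=1.65,fy=1.65))
s=r.get_state(); print(s["time"],s["position"],s["ft_force"])
E
```

```text
6.87 w [0.5489 0.0823] p [ 0.5599 -0.104 ] len 0.1866 c [0.5535 0.0047] yaw 1.63
7.02 w [0.5517 0.0896] p [ 0.5657 -0.0863] len 0.1764 c [0.5575 0.0163] yaw 1.651
c [0.5555 0.0105]
phi -1.5016634786709628 [ 0.5262 -0.0903] [ 0.6056 -0.0818]
8.98 w [0.5574 0.083 ] p [ 0.5721 -0.0964] len 0.18 c [0.5635 0.0083] yaw 1.653
9.1333 [ 0.5262 -0.0903  0.3362] [ 1.1205 -0.4149 -0.5839]
```

View pics/pre2.png

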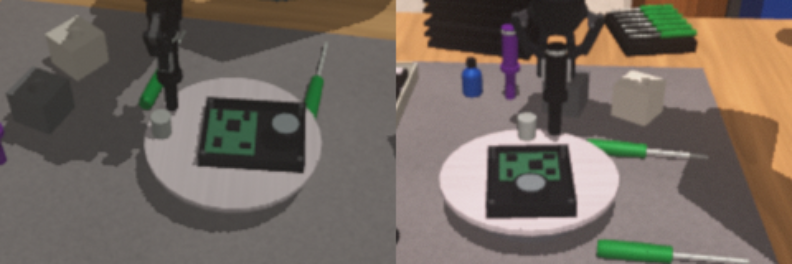

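The nose stands about 13 mm behind the peg, at (168,105) against (160,117) in the left crop and (555,130) against (527,118) in the right one. I'll creep closer, push smoothly, lift and watch.

```bash
python3 - <<'E'
from h import *
import pickle
c=np.array([.558,.0085]); Z=.336
s=np.array(r.get_state()["position"])[:2]
ang=lambda x:np.arctan2(*(x-c)[::-1]); q=lambda f:c+.105*np.array([np.cos(f),np.sin(f)])
s1=q(ang(s)+.095); e=q(ang(s)+.095+.78); print(s,s1,e)
r.move_straight([*s1,Z],rate=.03); print(r.get_state()["ft_force"])
t0=r.get_state()["time"]; r.move_straight([*e,Z],rate=.063); t1=r.get_state()["time"]
r.move_straight([*e,.377],rate=.15); print(t0,t1,r.get_state()["ft_force"],r.get_state()["opening"])
D=[]
for i in range(6): d=table(); show(d); D.append(d)
pickle.dump(D,open("D.pkl","wb"))
E
```

```text
[ 0.5262 -0.0903] [ 0.5355 -0.0941] [ 0.6141 -0.0802]
[ 0.1506 -0.1047 -1.8461]
9.6167 11.0333 [ 0.5007 -0.3476 -2.0885] 0.029057196723784214
11.46 w [ 0.4821 -0.0192] p [0.6625 0.0239] len 0.1855 c [ 0.5572 -0.0012] yaw -2.907
11.61 w [ 0.492  -0.0212] p [0.6526 0.0444] len 0.1734 c [0.5589 0.0061] yaw -2.754
11.76 w [ 0.4906 -0.0363] p [0.6486 0.0588] len 0.1844 c [0.5564 0.0033] yaw -2.6
11.91 w [ 0.4925 -0.0448] p [0.6351 0.0688] len 0.1824 c [0.5519 0.0025] yaw -2.469
12.06 w [ 0.5116 -0.0478] p [0.6247 0.0808] len 0.1713 c [0.5587 0.0058] yaw -2.292
12.21 w [ 0.5048 -0.0648] p [0.6116 0.0917] len 0.1895 c [0.5493 0.0004] yaw -2.17
```

The table turns at about 1 rad/s (one turn in about 6 s). I'll refine the centre and phase with the other cameras before tracking.

```bash
python3 - <<'E'
from h import *
import pickle
CAM["wrist"]=cal("wrist"); D=pickle.load(open("D.pkl","rb")); E=[("scene",)+d for d in D]
for n in("side","wrist","side","wrist","side"):
    d=table(n); print(n,end=" "); show(d); E.append((n,)+d)
pickle.dump(E,open("E.pkl","wb"))
from scipy.optimize import least_squares
def res(x,full=False):
    c={n:x[2+2*i:4+2*i] for i,n in enumerate(("scene","side","wrist"))}; o=[]
    for n,t,w,p in E:
        k=t-11.46; th=x[0]+x[1]*k-.5*(.05*x[1]+.025)*k*k; u=np.array([np.cos(th),np.sin(th)])
        for m,R in((w,.075),(p,-.105)):
            if m is not None: o+=list(m-c[n]-R*u)
    return np.array(o)
s=least_squares(res,[-2.9,1.0]+[.557,.008]*3,loss="soft_l1",f_scale=.008); print(s.x, np.sqrt(np.mean(res(s.x)**2)))
E
```

```text
side 12.36 w [ 0.5318 -0.0525] p [0.5943 0.1008] len 0.1656 c [0.5579 0.0114] yaw -1.958
wrist 12.51 [ 0.5427 -0.0658] None
side 12.66 w [ 0.5539 -0.0488] p [0.5665 0.1066] len 0.1559 c [0.5591 0.0159] yaw -1.652
wrist 12.81 [ 0.568  -0.0673] None
side 12.96 w [ 0.5772 -0.0622] p [0.5385 0.1144] len 0.1807 c [0.5611 0.0114] yaw -1.355
[-2.9286  1.107   0.556   0.0028  0.5592  0.0114  0.562   0.0073] 0.004513037771525762
```

Fit: 1.107 rad/s (5.7 s per turn) at t=11.46, with the centres agreeing within about 4 mm at (0.558,0.007). I start tracking, then check the alignment in pictures.

```bash
cat > track.py <<'E'
from h import *
import pickle,sys
from scipy.optimize import least_squares
M=["scene","side","wrist"]
def th(x,t):
    k=t-11.46; a,b=.05,.025; g=x[1]+b/a      # exact: w' = -a w - b
    return x[0]+g*(1-np.exp(-a*k))/a-b/a*k
def fit(E,x0):
    def res(x):
        o=[]
        for n,t,w,p in E:
            u=np.array([np.cos(th(x,t)),np.sin(th(x,t))]); c=x[2+2*M.index(n):4+2*M.index(n)]
            for m,R in((w,.075),(p,-.105)):
                if m is not None: o+=list(m-c-R*u)
        return np.array(o)
    return least_squares(res,x0,loss="soft_l1",f_scale=.008).x
E=pickle.load(open("E.pkl","rb")); x=fit(E,[-2.93,1.1]+[.557,.008]*3)
C=np.array([.558,.007])
def win(t,off=0): a=th(x,t)+off; return C+.075*np.array([np.cos(a),np.sin(a)])
def track(n,T=.3,every=3,Z=.385,off=0):
    global x
    for i in range(n):
        look=every and i%every==every-1
        s=r.get_state(); p=np.array(s["position"]); t=s["time"]
        TT=max(T,np.hypot(*(win(t+T)-p[:2]))/.2)
        g=[*win(t+TT+(.15 if look else .075),off),Z]
        r.move_straight(g,rate=np.linalg.norm(np.array(g)-p)/TT)
        if look:
            t=r.get_state()["time"]; r.read_camera("scene"); q=[d for d in r.tip_of("scene","peg_top") if d["confidence"]>.45]
            if q:
                m=at_z(CAM["scene"],q[0]["xy"],.096)[:2]; E.append(("scene",t,None,m)); x=fit(E,x)
    pickle.dump(E,open("E.pkl","wb"))
def report():
    s=r.get_state(); t=s["time"]; print(t,np.array(s["position"]),"win",win(t),"err mm",1e3*(np.array(s["position"])[:2]-win(t)),"x",x[:4],s["ft_force"])
E
python3 - <<'E'
from track import *
track(3); report()
c=cal("wrist"); t=r.get_state()["time"]; a=r.read_camera("wrist"); b=r.read_camera("scene")
print("window px",proj(c,[*win(t),.096]),proj(CAM["scene"],[*win(t+.05),.096]))
save("t1",np.hstack([cv2.resize(a[40:340,150:470],None,fx=1.25,fy=1.25),cv2.resize(b[120:270,240:400],None,fx=2.5,fy=2.5)]))
report()
E
```

```text
14.5667 [0.6328 0.0103 0.385 ] win [0.6323 0.0173] err mm [ 0.5082 -7.0356] x [-2.9282  1.1055  0.556   0.0028] [ 0.4569 -0.2167 -1.1772]
window px [315.1974 186.5815] [320.9293 225.6696]
14.6667 [0.6328 0.0102 0.385 ] win [0.6311 0.0238] err mm [  1.7292 -13.5838] x [-2.9282  1.1055  0.556   0.0028] [-0.2117  0.1241 -1.5256]
```

View pics/t1.png

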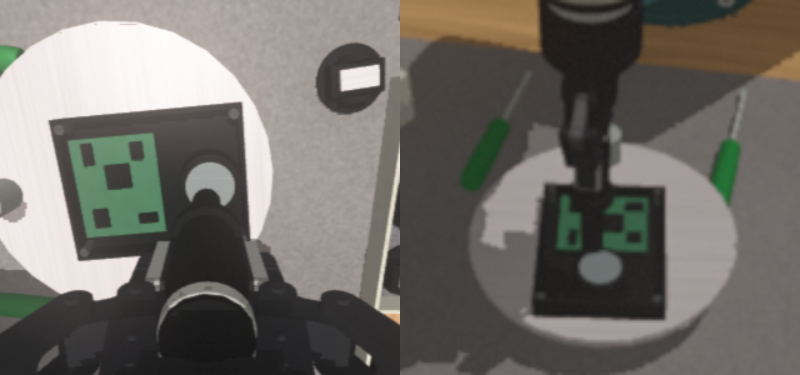

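The window sits at (318,186) in the wrist view, against (315,187) predicted. The model holds to about 3 mm, and the nose is over the window. I carry on tracking.

```bash
sed -i 's/C=np.array(\[.558,.007\])/C=np.array([.5595,.007])/' track.py
cat > go.py <<'E'
from track import *
track(7,T=.25,every=4); report()
c=cal("wrist"); t=r.get_state()["time"]; a=r.read_camera("wrist"); q=r.tip_of("wrist","window")[:1]
print("window px pred",proj(c,[*win(t),.096]),q)
save(sys.argv[1],a)
report()
E
python3 go.py t2; python3 go.py t3; python3 -c "
import cv2,numpy as np
cv2.imwrite('pics/t23.png',np.hstack([cv2.resize(cv2.imread(f'pics/{k}.png')[40:340,150:470],None,fx=1.25,fy=1.25) for k in('t2','t3')]))"
```

```text
17.55 [0.5158 0.0678 0.3852] win [0.5128 0.0657] err mm [3.049  2.1124] x [-2.9024  1.06    0.5556  0.0022] [-0.0128  0.2705 -1.3472]
window px pred [312.4781 195.8032] [{'xy': [317.5, 191.0], 'confidence': 0.81}]
17.65 [0.5161 0.068  0.385 ] win [0.5091 0.0625] err mm [6.968  5.4213] x [-2.9024  1.06    0.5556  0.0022] [-0.3143  0.0651 -0.3539]
20.5667 [ 0.4883 -0.0167  0.385 ] win [ 0.4892 -0.019 ] err mm [-0.8442  2.3489] x [-2.8583  0.9911  0.5561  0.0008] [ 0.1893 -0.5833 -0.7661]
window px pred [316.6443 196.0851] [{'xy': [323.9, 209.7], 'confidence': 0.96}]
20.6667 [ 0.4882 -0.0164  0.385 ] win [ 0.4904 -0.0221] err mm [-2.1677  5.7526] x [-2.8583  0.9911  0.5561  0.0008] [-0.089   0.6418 -2.0976]
```

View pics/t23.png

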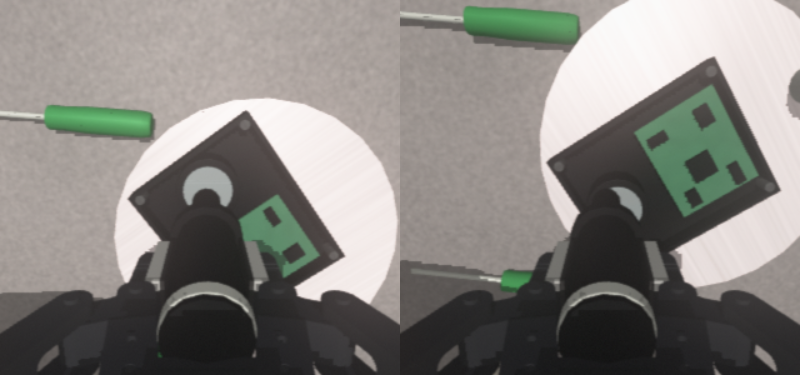

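In t2 the window at (316,190) is within about 5 mm of the prediction. In t3 it is at about (323,206), some 10 mm ahead of the model: bad scene-camera peg detections spoiled the fit, although the nose was still over the window. I refit on the wrist sightings with the drag free, without moving.

```bash
cat > fit2.py <<'E'
from h import *
import pickle
from scipy.optimize import least_squares
def th(x,t):
    k=t-11.46; a,b=.05*x[2],.025*x[2]; return x[0]+(x[1]+b/a)*(1-np.exp(-a*k))/a-b/a*k
def fit(E,W):
    "x = theta0, omega0, drag factor, scene offset, side offset, centre; W = wrist sightings"
    def res(x):
        o=[.6*(x[2]-1)*.008,*(.5*(x[7:9]-[.5595,.007]))]; cc={"scene":x[3:5]+x[7:9],"side":x[5:7]+x[7:9]}
        for n,t,w,p in E:
            u=np.array([np.cos(th(x,t)),np.sin(th(x,t))])
            for m,R in((w,.075),(p,-.105)):
                if n!="wrist" and m is not None: o+=list(m-cc[n]-R*u)
        for t,m in W: o+=list(m-x[7:9]-.075*np.array([np.cos(th(x,t)),np.sin(th(x,t))]))
        return np.array(o)
    s=least_squares(res,[-2.93,1.1,1,0,0,0,0,.5595,.007],loss="soft_l1",f_scale=.006); return s.x,res(s.x)
E
python3 - <<'E'
from fit2 import *
E=[e for e in pickle.load(open("E.pkl","rb"))]; late=[e for e in E if e[1]>13.1]; E=[e for e in E if e[1]<13.1]
c=cal("wrist"); now=np.array(r.get_state()["position"]); W=[(e[1],e[2]) for e in E if e[0]=="wrist"]
for t,pos,px in [(14.567,(.6328,.0103,.385),(318,186.4)),(17.55,(.5158,.0678,.3852),(317,190.7)),(20.567,(.4883,-.0167,.385),(323.3,207.5))]:
    T=c[3].copy(); T[:3,3]+=np.array(pos)-now; W.append((t,at_z((c[0],c[1],c[2],T),px,.096)[:2]))
x,f=fit(E,W); print(x); print(f[-10:].reshape(-1,2)*1e3)
pickle.dump((E,W),open("EW.pkl","wb"))
for t,pos in [(14.567,(.6328,.0103)),(17.55,(.5158,.0678)),(20.567,(.4883,-.0167))]:
    print(t,1e3*(np.array(pos)-x[7:9]-.075*np.array([np.cos(th(x,t)),np.sin(th(x,t))])))
for e in late: print(e[1],(e[3]-x[7:9]-x[3:5]+.105*np.array([np.cos(th(x,e[1])),np.sin(th(x,e[1]))]))*1e3)
E
```

```text
[-2.933   1.1298  1.3154 -0.0047 -0.0057 -0.0016  0.0028  0.5609  0.0085]
[[-0.649  -1.4493]
 [ 2.1224 -0.9821]
 [-0.5695  2.0395]
 [ 0.3284  1.6272]
 [-0.7877 -0.7476]]
14.567 [-2.7231 -5.2426]
17.55 [-0.8717 -1.3458]
20.567 [-8.1699 13.2332]
16.2667 [-6.8904 -4.4184]
19.2667 [ -63.5885 -262.8026]
```

The refit is within 2 mm, and the culprit was a single 260 mm outlier at t=19.3. To be sure, I track for another 5 s with the good model and wrist-only updates.

```bash
python3 - <<'E'
from fit2 import *
E,W=pickle.load(open("EW.pkl","rb")); x,_=fit(E,W)
win=lambda t:x[7:9]+.075*np.array([np.cos(th(x,t)),np.sin(th(x,t))])
i=0; t0=r.get_state()["time"]
while r.get_state()["time"]<t0+5.2:
    i+=1; s=r.get_state(); p=np.array(s["position"]); T=.3
    g=np.array([*win(s["time"]+T+.1),.385]); r.move_straight(g,rate=max(np.linalg.norm(g-p)/T,.01))
    if i%3==0:
        t=r.get_state()["time"]; c=cal("wrist"); im=r.read_camera("wrist"); q=r.tip_of("wrist","window")
        if q and q[0]["confidence"]>.5:
            m=at_z(c,q[0]["xy"],.096)[:2]; e=m-win(t); print(round(t,2),"seen-model mm",1e3*e,"arm-seen",1e3*(np.array(r.get_state()["position"])[:2]-m))
            if np.hypot(*e)<.02: W.append((t,m)); x,_=fit(E,W)
save("t4",im[40:340,150:470]); s=r.get_state(); print(s["time"],x,s["ft_force"])
E
```

```text
22.03 seen-model mm [ 0.8537 -2.467 ] arm-seen [-1.9253  3.0834]
23.49 seen-model mm [-135.2664  -37.2714] arm-seen [134.3163  37.3799]
25.9583 [-2.9315  1.1271  1.3036 -0.0046 -0.0056 -0.0015  0.003   0.5608  0.0084] [ 0.1733  0.0358 -1.4759]
```

View pics/t4.png

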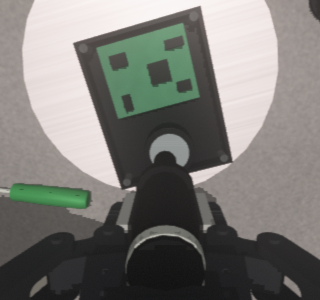

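In t4 the window is at (170,149) with the nose right over it at (168,157), so the tracking is good. Now the wand goes back home.

```bash
python3 - <<'E'
from h import *
R0=[-1.2092,1.2092,-1.2092]
def st(m):
    s=r.get_state(); print(m,round(s["time"],3),np.array(s["position"]),np.array(s["ft_force"]),round(s["opening"],4)); return s
p=r.get_state()["position"]; X=[.5083,-.310]
r.move_straight([p[0],p[1],.43],rate=.12); r.reach(X+[.42],R0); r.move_straight(X+[.345],rate=.12); st("above")
for z in(.32,.30,.28,.272,.2685): 
    r.move_straight(X+[z],rate=.05); s=st(z)
    if np.linalg.norm(s["ft_force"])>15: print("STOP"); break
save("home",np.vstack([r.read_camera("scene")[120:240,150:280],r.read_camera("side")[90:210,280:410]]))
x=cv2.imread("pics/home.png"); cv2.imwrite("pics/home2.png",cv2.resize(np.hstack([x[:120],x[120:]]),None,fx=3,fy=3))
E
```

```text
above 28.275 [ 0.5086 -0.3098  0.3457] [-0.289   0.4067 -1.1361] 0.0291
0.32 28.925 [ 0.5083 -0.31    0.32  ] [ 1.0992 -0.1301 -1.3019] 0.0286
0.3 29.475 [ 0.5083 -0.31    0.2999] [ 0.5661  0.614  -1.2746] 0.0291
0.28 30.025 [ 0.5083 -0.31    0.2798] [-0.4167 -0.2616 -1.6061] 0.029
0.272 30.333 [ 0.5082 -0.3099  0.2717] [-0.0767 -0.8518 -0.509 ] 0.0289
0.2685 30.583 [ 0.5083 -0.31    0.2683] [ 0.3225 -0.3892 -1.2665] 0.0289
```

View pics/home2.png

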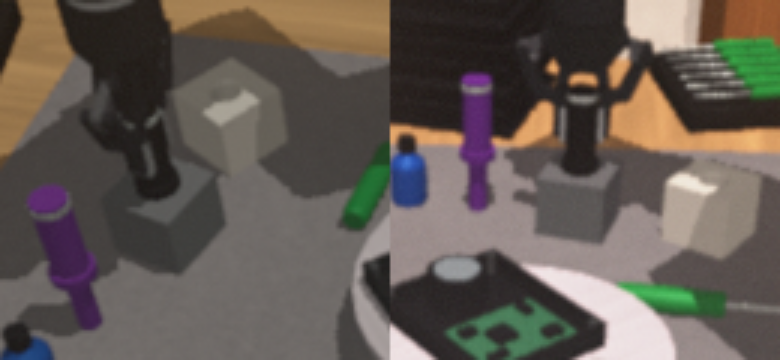

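The shaft is in the hole and the collar is almost on the block. I lower to contact, let go, withdraw and check.

```bash
python3 - <<'E'
from h import *
def st(m):
    s=r.get_state(); print(m,round(s["time"],3),np.array(s["position"]),np.array(s["ft_force"]),round(s["opening"],4)); return s
X=[.5083,-.310]
for z in(.2675,.267,.2665,.266,.2655,.265,.264):
    r.move_straight(X+[z],rate=.02); s=st(z)
    if s["ft_force"][2]>3: break
r.set_gripper(.085); st("open"); r.move_straight(X+[.36],rate=.12); r.move_straight([.50,-.345,.40],rate=.12); st("away"); r.sleep(.3)
c=cal("wrist"); im=r.read_camera("wrist"); w=r.tip_of("wrist","wand")[:2]; print(w,"top pred",proj(c,[.508,-.3095,.149]),"nose pred",proj(c,[.508,-.3095,.004]))
sc=r.read_camera("scene"); si=r.read_camera("side")
print([(np.round(d["xy"],1).tolist(),round(d["confidence"],2)) for n in("scene","side") for d in r.tip_of(n,"wand")[:3]])
save("end",np.hstack([cv2.resize(k,(400,400)) for k in(im[60:260,220:420],si[90:290,240:440])]))
E
```

```text
0.2675 30.933 [ 0.5083 -0.31    0.2675] [ 1.0745  0.1903 -1.3244] 0.0291
0.267 31.183 [ 0.5083 -0.31    0.2673] [-2.0407  1.6166  4.899 ] 0.0292
open 31.767 [ 0.5083 -0.31    0.267 ] [ 0.6879  0.9272 -0.0158] 0.085
away 33.292 [ 0.5    -0.3448  0.3993] [-0.4076 -0.471  -0.4536] 0.0848
[{'xy': [319.1, 144.9], 'confidence': 0.82}, {'xy': [400.6, 170.6], 'confidence': 0.66}] top pred [325.3712 163.6061] nose pred [321.4791 145.7275]
[([181.7, 227.1], 0.67), ([208.8, 194.8], 0.65), ([309.3, 155.6], 0.9)]
```

View pics/end.png

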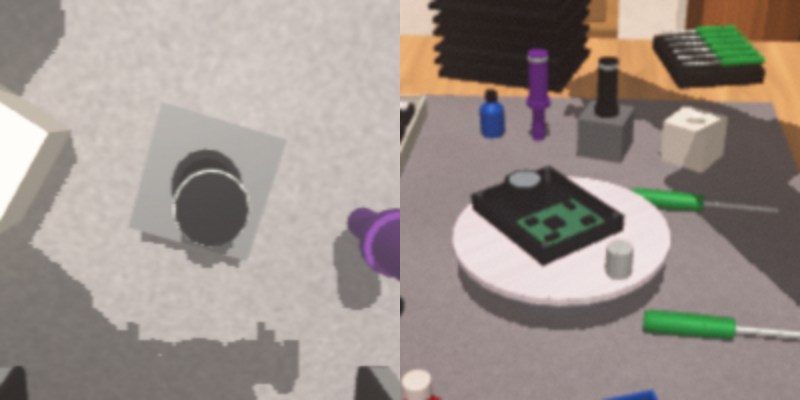

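The wand stands upright and home: its top is seen at (325,164), as predicted. The gripper is clear and the neighbouring things in view (purple wand, white block, oil, screwdrivers) are undisturbed. I hand the job in.

```bash
python3 -c "
from workcell import r
print(r.finish_job(), r.get_state()['time'])"
```

```text
the job is handed in; nothing more can be done
the job is handed in; nothing more can be done
```

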